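Unlock the worn two-dial lock of the lab's equipment box

ROBOT

A 6-joint arm with a two-finger parallel gripper is mounted at the origin on the work surface. World frame = base frame: x ahead of the robot, y to its left, z up, the work surface at z = 0. Lengths are in m, angles in rad, forces in N, time in s.
With the tool pointing down it reaches from about 0.325 to 0.9 m from the base axis. Payload 6.1 kg.
Tool frame: the origin (TCP) lies midway between the tips of the shut fingers; the grasp point (between the pads) lies 19 mm behind it; z points along the fingers, y is the line along which they close (so a half turn about z gives the same grasp; the last joint's range is limited). The gripper opens to 87 mm and grips with 3 to 60 N. Pads are 19 mm wide; open, the fingers measure 117 mm over their backs; the gripper's body (75 mm by 190 mm) begins 51 mm behind the grasp point.
Start: joints at [1.185, 0.22, 1.526, -0, 1.395, -0.126], TCP at [0.161, 0.604, 0.223] pointing down, gripper open.
Joint ranges: [-2.98, 2.98], [-0.91, 2.08], [0.09, 2.57], [-1.24, 4.39], [0.2, 2.65], [-2.68, 2.68]. Speed limits (rad/s): [2.57, 2.57, 3.01, 3.14, 3.14, 3.14].

INTERFACE

Orientations are given as a unit quaternion [w, x, y, z].
In Python, from plant import bot gives the robot as it stands.
- The arm moves only by the shell command python3 -m handwheel 'ROWS' [FORCE]. ROWS is JSON, one flat list of numbers, 7 for each row, row after row: the finger opening in mm, from 0 to 87, then the shift along the tool's x, y, z in mm, then the turn, a rotation vector about the tool's x, y, z in rad. In form: [hand, dx, dy, dz, rx, ry, rz, hand, dx, dy, dz, rx, ry, rz, ...]. A call has 1 to 12 rows; each row shifts and turns the commanded pose from where the row before left it, along the tool's axes as they then stand; what a row does not reach is not made up. A row lasts 1/10 s, in which the tool goes at most 50 mm and 8.59 degrees, less where a joint would pass 70% of its speed; a pose out of reach is approached as far as the arm can. A call with a gripper value outside its range is refused whole. The fingers move at their own pace and stop on an object; FORCE is the grip in N (left out, the last holds). Time passes only in rows, so rows that do not move let the fingers close. It gives the time, the measured TCP pose, the force and the opening at its end, in the units of the state.
- bot.observe(): the state, without advancing time (a new reading comes with each control period).
- bot.get_image(name): name is "side" or "top"; returns the picture (480x640x3 uint8, red, green, blue); there is no depth.
- bot.camera_params(name): a dict with "K" (3x3 intrinsics, pixels), "cam_to_world" (4x4, takes a point from camera to world coordinates). Camera axes: x right, y up, looking along -z (the intrinsics and any distortion apply to the point x, -y, -z); pixel columns grow to the right and rows downward; lengths in m; the calibration is good to about 2 mm. A picture is of the moment at which its call begins. camera_params takes no time and is no camera call.
- bot.close_job(): hands the job in, once; it reports no verdict.
The state is a dict: "clock": time; "joint_positions": joint angles; "dq": joint speeds; "effort": joint torques, N m; "tool_pos": TCP position; "ee_rot": TCP orientation; "ft_force": force on the tool from outside, world axes, zero at the start; "moment": the same for the moment, N m; "width": finger opening in m.
Only numpy, scipy, OpenCV 4.12 (cv2) and the standard library are available. Lean on these libraries where they do the work, as an engineer would, in place of code of your own. Each camera call takes 0.05 s, during which the arm holds its last target. There are 200 camera calls.

TASK

Unlock the blue equipment box: set its left dial to 4 and its right dial to 2. The lock is worn, so feel slowly for the spot a little before or after each mark where the dial catches and its green pin pops up, and do not force a dial that has caught. With both green pins up, slide the red-gripped bolt fully back towards the robot, out of the lid's staple, and let go, leaving the things around and on the box where they are.

Things in the scene. Friction and masses are not known exactly. Their poses are not given: they have to be found in the camera images.
- lock_box: Fixed blue steel box, 300 (x) x 340 (y) x 75 mm high: grey lock deck on top (surface 75 mm above the bench), white lid strip on its far side, 4 mm proud of the deck. Origin: centre of its underside; x points away from the robot at yaw 0, y left, z up. In this frame the left dial's axis is at x -45, y +100 mm, the right one's at x -45, y -100 mm; the bolt runs along y = 0.
- dial_left_grip (a point): Left dial: black bar grip, 50 mm long, 14 mm wide, upright from 10 to 44 mm above the deck, on a steel disc of 27 mm radius, its top 10 mm above the deck. The point is on the dial's vertical axis, 30 mm above the deck (14 mm below the bar's top). x runs along the bar to the end with the white stripe, which is the pointer; z up.
- dial_right_grip (a point): Right dial: same build and axes as the left. On both, white dots on the black scale round the dial count the numbers 1 to 5 clockwise, 0.5 rad apart: 3 lies straight away from the robot along the box's x, 1 and 2 left of it, 4 and 5 right of it.
- dial_left (a joint): Left dial's angle, rad, growing clockwise from above: number n is at 0.5*(n-1); stops at -0.1 and 2.1. Starts between 0.3 and 1.0. Code number 4, at 1.5, but being worn it catches up to 0.2 rad before or after that mark, with 0.05 rad of play either way. Turns with about 0.1 N m; at the right spot a sprung catch pops in and blocks it both ways: come slowly, under 0.15 rad/s.
- dial_right (a joint): Right dial's angle, same sense, scale and wear. Starts between 1.0 and 1.7. Code number 2, at 0.5: it too catches up to 0.2 rad before or after its mark, and then turns no further either way.
- pin_left (a joint): Rise of the left dial's green indicator pin, m: 0 is down, hidden in its black bezel on the deck's near edge; 0.008 is up: the dial has caught. The pin is at x -127, y +100 mm in the box's frame, 12 mm in diameter, and shows about 7 mm above the deck when up.
- pin_right (a joint): The same for the right dial; the pin at x -127, y -100 mm.
- catch_left: Hidden sprung steel catch under the deck, moving with the left green pin, 30 mm beyond the dial's axis. Up, it sits in the dial's gate; down, it blocks the bolt after 2 mm. It must not be loaded with more than 12 N: a caught dial forced with 0.36 N m, or the blocked bolt pulled hard, spoils it. Origin on the bench below it while down.
- catch_right: The same for the right dial.
- bolt_grip (a point): Red upright grip of the bolt, 14 x 14 mm, from 4 to 48 mm above the deck. The point is on its vertical axis, 34 mm above the deck (14 mm below its top); at x +20, y 0 mm in the box's frame while shut. Axes as the box's. The bolt rod (12 mm thick, centre 10 mm above the deck) runs under it along x; the lid's staple stands 50 mm beyond the grip, 29 mm high.
- bolt (a joint): Travel of the bolt, m: 0 is shut (in the lid's staple), growing as it slides towards the robot along the box's -x; stop at 0.042, fully back. It slides with about 3 N when freed and stays where it is left.
- recorder: Bystander: loose black finned recorder, 150 x 220 x 44 mm, on the bench left of the box. Origin at the centre of its underside.
- adapter: Bystander: loose black power adapter with a yellow label, 110 x 50 x 32 mm, on the bench right of the box. Origin at the centre of its underside.
- tape: Bystander: loose blue roll of tape, 64 mm in diameter, 18 mm high, lying on the white lid at the far side. Origin at the centre of its underside.

How it is judged:
By the outcome, as a careful person would: the job done as asked, in the order asked, and still so for the second after the job is handed in, with the robot touching nothing.
It also fails if it takes over 72 s, if anything falls off the work surface, if the arm or the gripper's body presses on something with over 40 N, if the wrist force passes 120 N, or if a joint passes its speed limit or range.

## Working session

There is one attempt and no reset: what is moved stays moved. The work goes in short steps, Python scripts to look and compute and a shell command to move; the robot and the scene stay as the last step left them, time stands still between calls to the robot, and variables do not carry over. Pictures are saved under pics/ and viewed, on a budget of 10 in all, crops included, one or two more only if the job needs it, and the job is handed in when it is done.

```bash
mkdir -p pics; python3 - <<'E'
from plant import bot
import cv2
print(bot.observe())
for n in("top","side"):
    im=bot.get_image(n); cv2.imwrite(f"pics/{n}0.png",im[:,:,::-1]); p=bot.camera_params(n); print(n,p)
E
```

```text
{'clock': 0.0, 'joint_positions': array([ 1.18492145e+00,  2.21262322e-01,  1.52765155e+00,  8.12664534e-07,
        1.39472794e+00, -1.26093082e-01]), 'dq': array([ 0.0004044 , -0.00049593,  0.00242258, -0.00045746,  0.00170208,
       -0.00032457]), 'effort': array([ 1.73332421e-03, -4.94601953e+01, -3.87385333e+01,  7.00539071e-02,
        5.69707167e-02, -1.41315886e-04]), 'tool_pos': array([0.16029476, 0.6034184 , 0.22139346]), 'ee_rot': array([-2.59807668e-04,  1.29525964e-01,  9.91575501e-01, -9.91091187e-04]), 'ft_force': array([-0.36387366,  0.67771445, -0.29731778]), 'moment': array([0.01035916, 0.08549664, 0.0377085 ]), 'width': 0.08710978125012492}
top {'K': array([[435.03191229,   0.        , 317.09134781],
       [  0.        , 435.03191229, 242.13954016],
       [  0.        ,   0.        ,   1.        ]]), 'cam_to_world': array([[-0.00812297,  0.99748958, -0.07034593,  0.54586561],
       [-0.99966349, -0.00983353, -0.02400433,  0.03057323],
       [-0.02463582,  0.07012728,  0.99723379,  0.97189417],
       [ 0.        ,  0.        ,  0.        ,  1.        ]])}
side {'K': array([[445.69973313,   0.        , 315.84685748],
       [  0.        , 445.69973313, 239.12125129],
       [  0.        ,   0.        ,   1.        ]]), 'cam_to_world': array([[ 0.87215725,  0.24022073, -0.42618743,  0.17999284],
       [-0.48869797,  0.46823645, -0.73615822, -0.71374272],
       [ 0.02271603,  0.85032266,  0.5257712 ,  0.63254501],
       [ 0.        ,  0.        ,  0.        ,  1.        ]])}
```

View pics/top0.png

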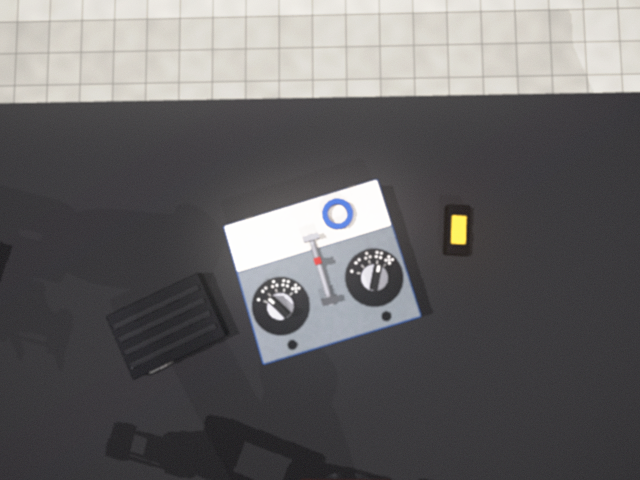

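View pics/side0.png

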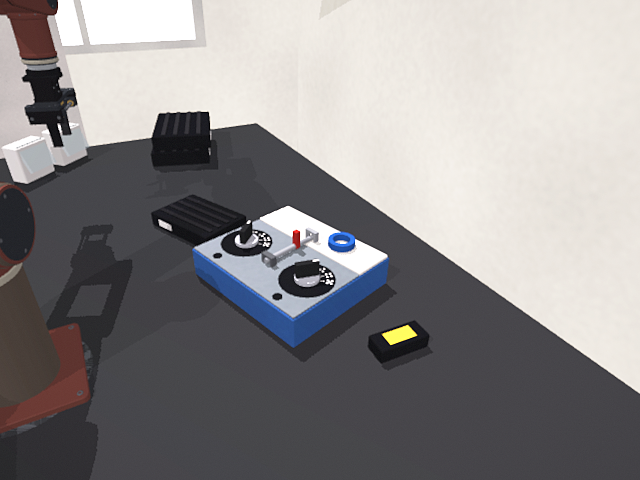

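```bash
cat > h.py <<'E'
import numpy as np, cv2
from plant import bot
from scipy.optimize import least_squares
P={n:bot.camera_params(n) for n in("top","side")}
def proj(n,X):
    p=P[n]; T=np.linalg.inv(p["cam_to_world"]); X=np.atleast_2d(X)
    c=X@T[:3,:3].T+T[:3,3]; c=c*[1,-1,-1]; u=c@p["K"].T
    return u[:,:2]/u[:,2:]
def b2w(b,pose):
    b=np.atleast_2d(b).astype(float); x,y,a=pose; c,s=np.cos(a),np.sin(a)
    return np.c_[x+c*b[:,0]-s*b[:,1], y+s*b[:,0]+c*b[:,1], b[:,2]]
def unproj(n,uv,z):
    p=P[n]; d=np.linalg.solve(p["K"],[uv[0],uv[1],1])*[1,-1,-1]
    T=p["cam_to_world"]; d=T[:3,:3]@d; o=T[:3,3]; return o+d*(z-o[2])/d[2]
def crop(n,im,c,h,k): # half size h, scale k
    x,y=c; return cv2.resize(im[y-h:y+h,x-h:x+h,::-1],None,fx=k,fy=k,interpolation=cv2.INTER_CUBIC)
E
python3 - <<'E'
from h import *
B=[(-.15,.17,.075),(-.15,-.17,.075),(.15,-.17,.079),(.15,.17,.079),(-.127,.1,.075),(-.127,-.1,.075)]
U=[(264,363),(420,318),(378,180),(224,226),(292,344),(386,316)]
B2=[(-.127,.1,.075),(-.127,-.1,.075),(-.15,.17,.075),(-.15,-.17,.075)]
U2=[(217,256),(277,297),(194,253),(293,320)]
f=lambda q:np.r_[(proj("top",b2w(B,q))-U).ravel(),(proj("side",b2w(B2,q))-U2).ravel()]
r=least_squares(f,[.6,0,.2]); print(r.x); print(r.fun.reshape(-1,2).round(1))
a=cv2.imread("pics/top0.png")[:,:,::-1]; s=cv2.imread("pics/side0.png")[:,:,::-1]
cv2.imwrite("pics/dials0.png",np.vstack([np.hstack([crop(0,a,(280,306),32,6),crop(0,a,(375,277),32,6)])[:300],np.hstack([crop(0,s,(247,240),32,6),crop(0,s,(307,278),32,6)])[:300]]))
E
```

```text
[0.55119557 0.04341683 0.28302331]
[[-1.3  2.1]
 [ 3.  -1. ]
 [ 1.3 -2.9]
 [-1.7 -1.6]
 [ 0.5  0.2]
 [ 0.6 -0.1]
 [ 0.1  0.3]
 [-0.4  0.7]
 [-3.2 -5.3]
 [-0.6  0.8]]
```

View pics/dials0.png

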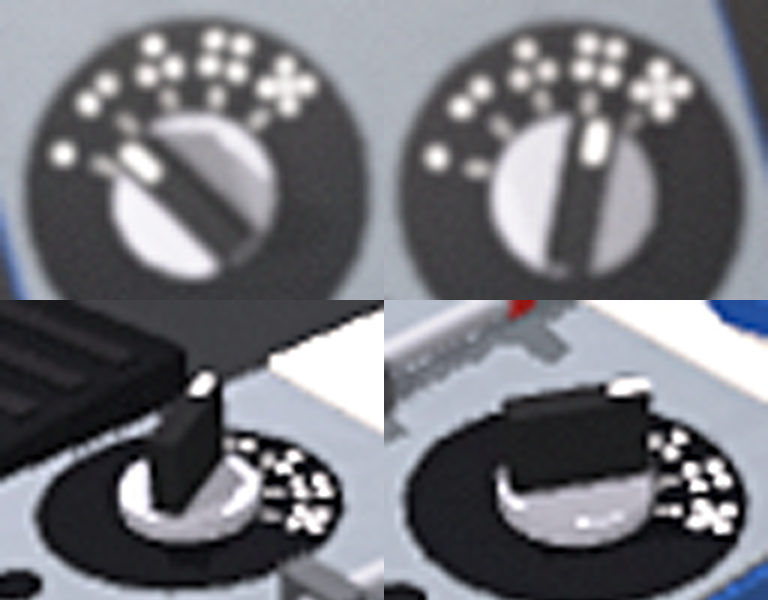

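```bash
python3 - <<'E'
from h import *
# features without corners: pins, scales/discs, bolt grip
B=[(-.127,.1,.075),(-.127,-.1,.075),(-.045,.1,.085),(-.045,-.1,.085)]
U=[(292,344),(386,316),(280.5,306.5),(374.8,277.5)]
B2=[(-.127,.1,.075),(-.127,-.1,.075)]
U2=[(217,256),(277,297)]
f=lambda q:np.r_[(proj("top",b2w(B,q))-U).ravel(),(proj("side",b2w(B2,q))-U2).ravel()]
r=least_squares(f,[.6,0,.2]); q=r.x;print(q); print(r.fun.reshape(-1,2).round(1))
for n,b,uv in(("L",(-.045,.1,.105),(271.7,301.2)),("R",(-.045,-.1,.105),(378.2,268.8))):
    c=b2w(b,q)[0]; t=unproj("top",uv,.119); d=t-c
    w=np.arctan2(d[1],d[0]); print(n,c,"r",np.hypot(*d[:2]),"world yaw",w,"theta",1-(w-q[2]))
print("bolt",b2w((.02,0,.109),q),proj("top",b2w((.02,0,.123),q)),proj("side",b2w((.02,0,.123),q)))
o=bot.observe(); from scipy.spatial.transform import Rotation as R
print(R.from_quat(np.roll(o["ee_rot"],-1)).as_matrix().round(3))
E
```

```text
[0.55099716 0.04452828 0.2862892 ]
[[ 0.2  0.4]
 [ 0.2 -0.2]
 [-0.3 -0.6]
 [-0.2 -0.3]
 [-0.2  0.2]
 [-0.4  0.4]]
L [0.4795893  0.12775037 0.105     ] r 0.01745891320887521 world yaw 0.8344007749311856 theta 0.45188842020809006
R [ 0.53606818 -0.0641093   0.105     ] r 0.01703596307154466 world yaw -0.2132138671778654 theta 1.499503062317141
bolt [[0.57018313 0.05017617 0.109     ]] [[317.66508337 260.31881369]] [[295.9031621  231.00444297]]
[[-0.966  0.257 -0.001]
 [ 0.257  0.966 -0.002]
 [ 0.    -0.002 -1.   ]]
```

```bash
cat > g.py <<'E'
import sys
from h import *
from scipy.spatial.transform import Rotation as R
# usage: g.py x y z yaw  -> shift in current tool axes (mm), rz needed
def state():
    o=bot.observe(); M=R.from_quat(np.roll(o["ee_rot"],-1)).as_matrix()
    print("t %.1f pos %s yaw %.3f tilt %s F %s M %s w %.1f q6 %.2f"%(o["clock"],o["tool_pos"].round(4),np.arctan2(M[1,0],M[0,0]),M[:2,2].round(3),o["ft_force"].round(1),o["moment"].round(3),o["width"]*1e3,o["joint_positions"][5]))
    return o,M
if __name__=="__main__":
    o,M=state()
    if len(sys.argv)>4:
        x,y,z,w=map(float,sys.argv[1:5]); d=M.T@(np.array([x,y,z])-o["tool_pos"])*1e3
        t=np.array([[np.cos(w),np.sin(w),0],[np.sin(w),-np.cos(w),0],[0,0,-1]])
        print("shift",d.round(1),"rot",R.from_matrix(M.T@t).as_rotvec().round(3))
E
python3 -m handwheel '[60,36,-31.5,0,0,0,0, 60,-36,-31.5,0,0,0,0]' 10 >/dev/null; python3 g.py .4796 .1278 .16 .834
```

```text
t 0.3 pos [0.1363 0.5442 0.2213] yaw 2.892 tilt [-0.004 -0.001] F [ 1.8 -0.3  0.3] M [-0.    -0.046  0.032] w 77.9 q6 -0.14
shift [-435.7 -318.7   60.1] rot [-5.000e-03 -1.000e-03  2.058e+00]
```

```bash
python3 -m handwheel '[60,-39,-29,0,0,0,0,60,-39,-29,0,0,0,0,60,-39,-29,0,0,0,0,60,-39,-29,0,0,0,0,60,-39,-29,0,0,0,0,60,-39,-29,0,0,0,0,60,-39,-29,0,0,0,0,60,-39,-29,0,0,0,0,60,-39,-29,0,0,0,0,60,-39,-29,0,0,0,0,60,-39,-29,0,0,0,0]' >/dev/null; python3 g.py .4796 .1278 .16 .834
python3 -m handwheel '[60,0,0,0,0,0,0.148,60,0,0,0,0,0,0.148,60,0,0,0,0,0,0.148,60,0,0,0,0,0,0.148,60,0,0,0,0,0,0.148,60,0,0,0,0,0,0.148,60,0,0,0,0,0,0.148,60,0,0,0,0,0,0.148,60,0,0,0,0,0,0.148,60,0,0,0,0,0,0.148,60,0,0,0,0,0,0.148,60,0,0,0,0,0,0.148]' >/dev/null; python3 g.py .4796 .1278 .16 .834
```

```text
t 1.4 pos [0.4777 0.1228 0.2223] yaw 2.882 tilt [-0.  0.] F [0.4 0.3 0.6] M [ 0.018  0.008 -0.058] w 59.9 q6 -1.22
shift [-0.5  5.3 62.3] rot [-0.    -0.     2.048]
t 2.6 pos [0.4767 0.1246 0.2221] yaw 1.100 tilt [-0.001 -0.   ] F [ 1.1 -0.6 -0.6] M [-0.079  0.149 -0.005] w 60.1 q6 0.57
shift [ 4.2  1.2 62.1] rot [-0.001  0.001  0.266]
```

```bash
python3 -m handwheel '[60,0,0,0,0,0,0.13,60,0,0,0,0,0,0.13,60,3,0,30,0,0,0,60,0,0,30,0,0,0,60,0,0,0,0,0,0,60,0,0,0,0,0,0]' >/dev/null; python3 g.py .4796 .1278 .092 .834
```

```text
t 3.2 pos [0.4784 0.1268 0.1623] yaw 0.846 tilt [-0.002 -0.   ] F [1.5 0.7 0.3] M [-0.108  0.095  0.   ] w 60.0 q6 0.82
shift [ 1.6  0.3 70.3] rot [-0.001  0.001  0.012]
```

```bash
python3 -m handwheel '[60,1.5,0,24,0,0,0.01,60,0,0,24,0,0,0,60,0,0,22,0,0,0,45,0,0,0,0,0,0,45,0,0,0,0,0,0]' >/dev/null; python3 g.py .4796 .1278 .092 .834; python3 - <<'E'
from h import *
a=bot.get_image("top");s=bot.get_image("side")
cv2.imwrite("pics/c1.png",np.hstack([crop(0,a,(280,300),50,4),crop(0,s,(247,230),50,4)]))
E
```

```text
t 3.7 pos [0.481  0.1281 0.0942] yaw 0.836 tilt [0.002 0.   ] F [0.4 0.3 0.4] M [-0.064  0.057  0.014] w 50.7 q6 0.84
shift [-1.2 -0.9  2.2] rot [ 0.001 -0.001  0.002]
```

View pics/c1.png

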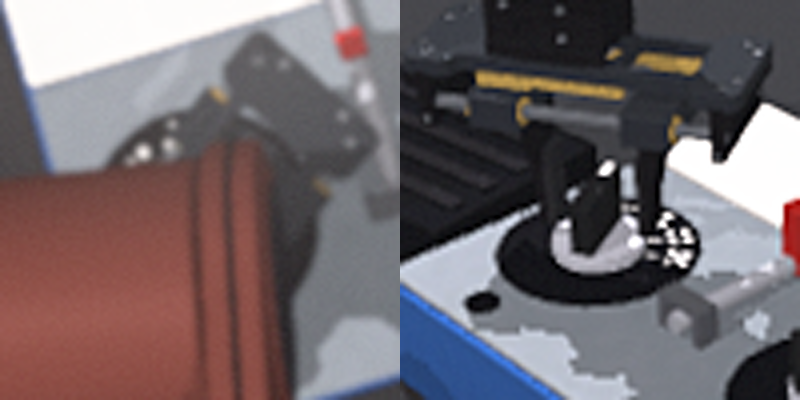

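The side crop shows the fingers straddling the left bar centrally (about 600,210 in the crop). I'm closing gently now.

```bash
python3 -m handwheel '[10,0,0,0,0,0,0,10,0,0,0,0,0,0,10,0,0,0,0,0,0,10,0,0,0,0,0,0,10,0,0,0,0,0,0,10,0,0,0,0,0,0,10,0,0,0,0,0,0]' 10 >/dev/null; python3 g.py .4796 .1278 .092 .834
```

```text
t 4.5 pos [0.4783 0.1295 0.0926] yaw 0.836 tilt [-0.004  0.002] F [-7.5  5.7  7.6] M [ 0.865  1.368 -0.048] w 14.0 q6 0.84
shift [-0.4  2.1  0.6] rot [-0.005  0.001  0.002]
```

```bash
python3 -m handwheel '[10,0,-2.8,0,0,0,0,10,0,0,0,0,0,0,10,0,0,0,0,0,0.03]' 10 >/dev/null; python3 g.py
python3 -m handwheel '[10,0,0,0,0,0,0.05,10,0,0,0,0,0,0.05,10,0,0,0,0,0,0.05,10,0,0,0,0,0,0.05,10,0,0,0,0,0,0.05,10,0,0,0,0,0,0.05,10,0,0,0,0,0,0.05,10,0,0,0,0,0,0.05,10,0,0,0,0,0,0.05,10,0,0,0,0,0,0.05,10,0,0,0,0,0,0.05]' 10 >/dev/null; python3 g.py
```

```text
t 4.8 pos [0.4782 0.1296 0.0926] yaw 0.805 tilt [ 0. -0.] F [ 1.6 -0.8  0.8] M [-0.224  0.025  0.054] w 13.9 q6 0.87
t 5.9 pos [0.4776 0.1306 0.0926] yaw 0.254 tilt [-0.001  0.001] F [-2.1  3.9  2.1] M [0.36  0.448 0.096] w 14.2 q6 1.42
```

```bash
python3 -m handwheel '[10,0,-1.2,0,0,0,0.05,10,0,0,0,0,0,0.05,10,0,0,0,0,0,0.03,10,0,0,0,0,0,0.012,10,0,0,0,0,0,0.012,10,0,0,0,0,0,0.012,10,0,0,0,0,0,0.012,10,0,0,0,0,0,0.012]' 10 >/dev/null; python3 g.py
python3 -m handwheel '[10,0,0,0,0,0,0.012,10,0,0,0,0,0,0.012,10,0,0,0,0,0,0.012,10,0,0,0,0,0,0.012,10,0,0,0,0,0,0.012,10,0,0,0,0,0,0.012]' 10 >/dev/null; python3 g.py
```

```text
t 6.7 pos [0.4776 0.131  0.0926] yaw 0.065 tilt [-0. -0.] F [-2.2 -1.4  4.2] M [-0.209  0.463  0.131] w 14.1 q6 1.61
t 7.3 pos [0.4776 0.1312 0.0926] yaw -0.007 tilt [-0.  0.] F [-1.1  0.2  2.8] M [-0.072  0.574 -0.045] w 14.1 q6 1.69
```

```bash
cat > k.py <<'E'
from g import *
state(); 
for n,c in(("side",[(217,254),(277,295)]),("top",[(292,344),(386,316)])):
    im=bot.get_image(n).astype(int)
    for x,y in c:
        p=im[y-9:y+9,x-9:x+9]; print(n,(x,y),"green",int(((p[...,1]>p[...,0]+30)&(p[...,1]>p[...,2]+25)).sum()),end="; ")
E
python3 -m handwheel '[10,0,0,0,0,0,0.012,10,0,0,0,0,0,0.012,10,0,0,0,0,0,0.012,10,0,0,0,0,0,0.012,10,0,0,0,0,0,0.012]' 10 >/dev/null; python3 k.py
python3 -m handwheel '[10,0,0,0,0,0,0.012,10,0,0,0,0,0,0.012,10,0,0,0,0,0,0.012,10,0,0,0,0,0,0.012,10,0,0,0,0,0,0.012]' 10 >/dev/null; python3 k.py
```

```text
t 7.8 pos [0.4776 0.1313 0.0926] yaw -0.067 tilt [-0.  0.] F [-3.9  1.1  4.8] M [0.106 0.691 0.017] w 14.3 q6 1.75
side (217, 254) green 28; side (277, 295) green 0; top (292, 344) green 0; top (386, 316) green 0; t 8.4 pos [0.4776 0.1314 0.0926] yaw -0.127 tilt [0.    0.001] F [-1.9  1.8  3.8] M [0.269 0.673 0.131] w 14.0 q6 1.81
side (217, 254) green 28; side (277, 295) green 0; top (292, 344) green 0; top (386, 316) green 0;
```

The left pin shows green, so I'm stopping here, easing off a hair and checking before I release.

```bash
python3 -m handwheel '[10,0,0,0,0,0,-0.015,10,0,0,0,0,0,-0.015]' 10 >/dev/null; python3 k.py;  python3 - <<'E'
from h import *
s=bot.get_image("side")
cv2.imwrite("pics/p1.png",crop(0,s,(247,245),60,5))
E
```

```text
t 8.7 pos [0.4776 0.1313 0.0926] yaw -0.095 tilt [0.    0.001] F [-3.6  1.6  5.6] M [ 0.253  0.681 -0.041] w 13.8 q6 1.77
side (217, 254) green 28; side (277, 295) green 0; top (292, 344) green 0; top (386, 316) green 0;
```

View pics/p1.png

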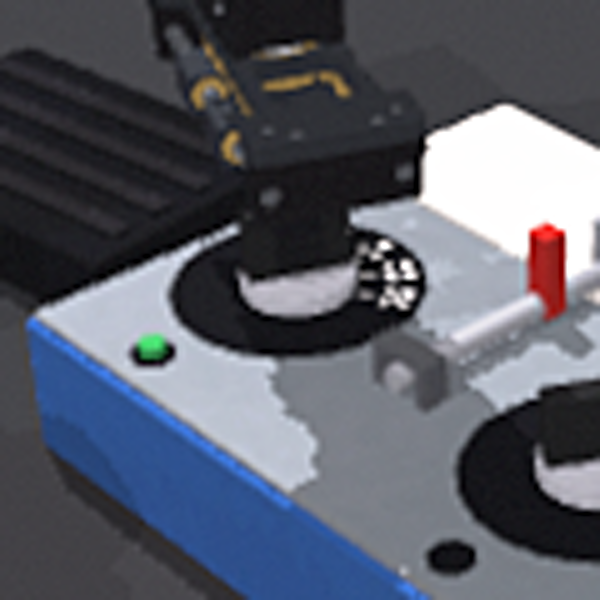

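The left pin is up, green at about (152,347) in the crop. Releasing, then moving over the right dial.

```bash
python3 -m handwheel '[50,0,0,0,0,0,0,50,0,0,0,0,0,0,50,0,0,0,0,0,0,50,0,0,0,0,0,0,50,0,0,-25,0,0,0,50,0,0,-25,0,0,0,50,0,0,-25,0,0,0,50,0,0,0,0,0,0]' 10 >/dev/null; python3 g.py .534 -.061 .165 -.213
```

```text
t 9.7 pos [0.4804 0.1313 0.1715] yaw -0.096 tilt [0.007 0.001] F [1.5 0.5 0.1] M [-0.012  0.097 -0.02 ] w 49.8 q6 1.78
shift [ 71.8 186.3   6.7] rot [-0.002 -0.007  0.117]
```

```bash
python3 -m handwheel '[50,14,37,0,0,0,0,50,14,37,0,0,0,0,50,14,37,0,0,0,0,50,14,37,0,0,0,0,50,14,37,0,0,0,0,50,0,0,0,0,0,0.12,50,0,0,0,0,0,0,50,0,0,0,0,0,0]' 10 >/dev/null; python3 g.py .534 -.061 .092 -.213
```

```text
t 10.4 pos [ 0.5289 -0.0595  0.1666] yaw -0.214 tilt [-0.001  0.001] F [-0.6  0.4  0.4] M [-0.019  0.169  0.039] w 49.8 q6 1.52
shift [ 5.4  0.4 74.5] rot [-0.     0.002 -0.001]
```

```bash
python3 -m handwheel '[50,5.4,0,25,0,0,0,50,0,0,25,0,0,0,50,0,0,24,0,0,0,50,0,0,0,0,0,0,50,0,0,0,0,0,0]' 10 >/dev/null; python3 g.py .534 -.061 .092 -.213
python3 -m handwheel '[10,0,0,0,0,0,0,10,0,0,0,0,0,0,10,0,0,0,0,0,0,10,0,0,0,0,0,0,10,0,0,0,0,0,0,10,0,0,0,0,0,0,10,0,0,0,0,0,0]' 10 >/dev/null; python3 g.py .534 -.061 .092 -.213
```

```text
t 10.9 pos [ 0.5344 -0.0601  0.0934] yaw -0.214 tilt [-0.001  0.   ] F [ 0.4 -0.7 -0.4] M [-0.049  0.153  0.009] w 50.0 q6 1.53
shift [-0.2  1.   1.4] rot [-0.     0.001 -0.001]
t 11.7 pos [ 0.5351 -0.0604  0.0938] yaw -0.216 tilt [0.    0.001] F [0.7 4.2 2. ] M [0.626 0.013 0.045] w 14.2 q6 1.53
shift [-0.9  0.8  1.8] rot [-0.001 -0.    -0.003]
```

```bash
python3 -m handwheel '[10,0,-1.2,0,0,0,0,10,0,0,0,0,0,-0.05,10,0,0,0,0,0,-0.05,10,0,0,0,0,0,-0.05,10,0,0,0,0,0,-0.05,10,0,0,0,0,0,-0.05,10,0,0,0,0,0,-0.05,10,0,0,0,0,0,-0.05,10,0,0,0,0,0,-0.05,10,0,0,0,0,0,-0.05,10,0,0,0,0,0,-0.05]' 10 >/dev/null; python3 g.py
```

```text
t 12.8 pos [ 0.5351 -0.061   0.0938] yaw 0.286 tilt [ 0.    -0.002] F [-0.2 -2.9  2.3] M [-0.553  0.298 -0.084] w 13.5 q6 1.03
```

```bash
python3 -m handwheel '[10,0,0.8,0,0,0,-0.05,10,0,0,0,0,0,-0.05,10,0,0,0,0,0,-0.05,10,0,0,0,0,0,-0.03,10,0,0,0,0,0,-0.012,10,0,0,0,0,0,-0.012,10,0,0,0,0,0,-0.012,10,0,0,0,0,0,-0.012]' 10 >/dev/null; python3 k.py
python3 -m handwheel '[10,0,0,0,0,0,-0.012,10,0,0,0,0,0,-0.012,10,0,0,0,0,0,-0.012,10,0,0,0,0,0,-0.012,10,0,0,0,0,0,-0.012]' 10 >/dev/null; python3 k.py
```

```text
t 13.6 pos [ 0.5353 -0.0613  0.0938] yaw 0.512 tilt [-0.    -0.001] F [-3.4 -5.1  4.3] M [-0.896  0.582 -0.104] w 14.0 q6 0.80
side (217, 254) green 28; side (277, 295) green 0; top (292, 344) green 41; top (386, 316) green 0; t 14.2 pos [ 0.5353 -0.0613  0.0938] yaw 0.572 tilt [ 0.    -0.001] F [-2.5 -5.3  4.5] M [-0.861  0.659 -0.102] w 13.8 q6 0.74
side (217, 254) green 28; side (277, 295) green 0; top (292, 344) green 40; top (386, 316) green 0;
```

```bash
python3 -m handwheel '[10,0,0,0,0,0,-0.012,10,0,0,0,0,0,-0.012,10,0,0,0,0,0,-0.012,10,0,0,0,0,0,-0.012]' 10 >/dev/null; python3 k.py
```

```text
t 14.7 pos [ 0.5353 -0.0613  0.0937] yaw 0.620 tilt [ 0.    -0.001] F [-3.  -4.6  4.5] M [-0.881  0.628 -0.128] w 14.0 q6 0.69
side (217, 254) green 28; side (277, 295) green 0; top (292, 344) green 40; top (386, 316) green 0;
```

θ≈0.67; continuing in short slow steps.

```bash
python3 -m handwheel '[10,0,0,0,0,0,-0.012,10,0,0,0,0,0,-0.012,10,0,0,0,0,0,-0.012,10,0,0,0,0,0,-0.012,10,0,0,0,0,0,-0.012]' 10 >/dev/null; python3 k.py
```

```text
t 15.2 pos [ 0.5354 -0.0614  0.0938] yaw 0.680 tilt [ 0.    -0.001] F [-1.8 -5.3  4. ] M [-0.905  0.519 -0.146] w 14.3 q6 0.63
side (217, 254) green 28; side (277, 295) green 0; top (292, 344) green 41; top (386, 316) green 0;
```

```bash
python3 -m handwheel '[10,0,0,0,0,0,-0.012,10,0,0,0,0,0,-0.012,10,0,0,0,0,0,-0.012,10,0,0,0,0,0,-0.012]' 10 >/dev/null; python3 k.py
```

```text
t 15.8 pos [ 0.5355 -0.0615  0.0938] yaw 0.728 tilt [ 0.    -0.002] F [-3.5 -4.6  3.8] M [-1.016  0.503 -0.098] w 13.7 q6 0.58
side (217, 254) green 28; side (277, 295) green 0; top (292, 344) green 40; top (386, 316) green 0;
```

```bash
python3 -m handwheel '[10,0,0,0,0,0,-0.012,10,0,0,0,0,0,-0.012,10,0,0,0,0,0,-0.012,10,0,0,0,0,0,-0.012]' 10 >/dev/null; python3 k.py
```

```text
t 16.2 pos [ 0.5355 -0.0615  0.0938] yaw 0.776 tilt [ 0.    -0.002] F [-1.7 -5.7  3.5] M [-1.006  0.52   0.003] w 14.0 q6 0.54
side (217, 254) green 28; side (277, 295) green 34; top (292, 344) green 41; top (386, 316) green 34;
```

```bash
python3 -m handwheel '[10,0,0,0,0,0,-0.012,10,0,0,0,0,0,-0.012,10,0,0,0,0,0,-0.012,10,0,0,0,0,0,-0.012]' 10 >/dev/null; python3 k.py
```

```text
t 16.8 pos [ 0.5355 -0.0616  0.0938] yaw 0.824 tilt [ 0.001 -0.002] F [-1.5 -5.2  3.8] M [-1.05   0.445 -0.062] w 14.0 q6 0.49
side (217, 254) green 28; side (277, 295) green 33; top (292, 344) green 39; top (386, 316) green 27;
```

Both pins are green. Releasing and moving over the bolt grip.

```bash
python3 -m handwheel '[50,0,0,0,0,0,0,50,0,0,0,0,0,0,50,0,0,0,0,0,0,50,0,0,0,0,0,0,50,0,0,-25,0,0,0,50,0,0,-25,0,0,0,50,0,0,-25,0,0,0,50,0,0,0,0,0,0.135,50,0,0,0,0,0,0.135,50,0,0,0,0,0,0.135,50,0,0,0,0,0,0.135,50,0,0,0,0,0,0]' 10 >/dev/null; python3 k.py; python3 g.py .5687 .0533 .165 .286
```

```text
t 18.1 pos [ 0.5353 -0.0604  0.1684] yaw 0.283 tilt [-0.  0.] F [ 0.1 -0.3 -0. ] M [-0.085  0.184  0.02 ] w 50.1 q6 1.03
side (217, 254) green 28; side (277, 295) green 34; top (292, 344) green 41; top (386, 316) green 20; t 18.1 pos [ 0.5352 -0.0604  0.1684] yaw 0.288 tilt [-0.  0.] F [-0.2 -0.2  0.2] M [-0.066  0.181 -0.025] w 50.1 q6 1.02
shift [ 64.3 -99.6   3.4] rot [-0.     0.     0.002]
```

```bash
python3 -m handwheel '[50,16,-25,0,0,0,0,50,16,-25,0,0,0,0,50,16,-25,0,0,0,0,50,16,-25,0,0,0,0,50,0,0,0,0,0,0,50,0,0,0,0,0,0]' 10 >/dev/null; python3 g.py .5687 .0533 .098 .286;  python3 - <<'E'
from h import *
s=bot.get_image("side");a=bot.get_image("top")
cv2.imwrite("pics/b1.png",np.hstack([crop(0,s,(290,235),50,4),crop(0,a,(315,270),50,4)]))
E
```

```text
t 18.8 pos [0.5686 0.0538 0.1683] yaw 0.288 tilt [-0.001 -0.   ] F [-0.2 -0.7  0.1] M [-0.08   0.161  0.02 ] w 49.7 q6 1.24
shift [ 0.   0.5 70.3] rot [0.    0.001 0.002]
```

View pics/b1.png

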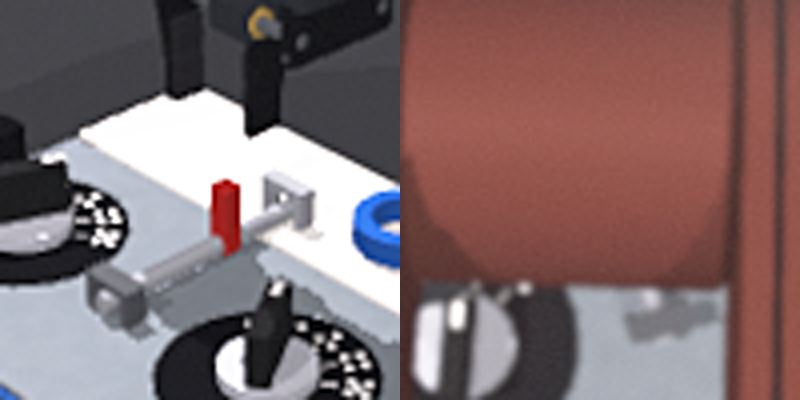

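The fingertips' midpoint, about (222,110) in the side crop, sits directly above the red grip at (226,183). Descending.

```bash
python3 -m handwheel '[50,0,0,24,0,0,0,50,0,0,24,0,0,0,50,0,0,22,0,0,0,50,0,0,0,0,0,0,50,0,0,0,0,0,0]' 15 >/dev/null; python3 g.py
python3 -m handwheel '[10,0,0,0,0,0,0,10,0,0,0,0,0,0,10,0,0,0,0,0,0,10,0,0,0,0,0,0,10,0,0,0,0,0,0,10,0,0,0,0,0,0,10,0,0,0,0,0,0]' 15 >/dev/null; python3 g.py
```

```text
t 19.4 pos [0.5685 0.0525 0.0987] yaw 0.283 tilt [-0.001 -0.   ] F [ 0.4 -0.1  0.6] M [-0.086  0.17  -0.004] w 49.9 q6 1.24
t 20.1 pos [0.5688 0.0532 0.0987] yaw 0.284 tilt [ 0. -0.] F [-0.6 -0.8  1.2] M [-0.182  0.185  0.021] w 14.0 q6 1.24
```

Well centred. I'll pull a little first and check the force.

```bash
python3 -m handwheel '[10,-1.5,0,0,0,0,0,10,-1.5,0,0,0,0,0,10,-1.5,0,0,0,0,0]' 15 >/dev/null; python3 g.py
```

```text
t 20.4 pos [0.5647 0.052  0.0987] yaw 0.284 tilt [ 0.001 -0.   ] F [ 2.3 -0.4  0.4] M [-0.135 -0.232  0.002] w 14.2 q6 1.24
```

```bash
python3 -m handwheel '[10,-4,0,0,0,0,0,10,-4,0,0,0,0,0,10,-4,0,0,0,0,0,10,-4,0,0,0,0,0,10,-4,0,0,0,0,0]' 15 >/dev/null; python3 g.py
```

```text
t 20.9 pos [0.545  0.0462 0.0987] yaw 0.284 tilt [ 0. -0.] F [ 3.2 -1.6  0.6] M [-0.302 -0.367  0.079] w 13.7 q6 1.23
```

```bash
python3 -m handwheel '[10,-4,0,0,0,0,0,10,-4,0,0,0,0,0,10,-4,0,0,0,0,0,10,-3,0,0,0,0,0,10,-2,0,0,0,0,0,10,-1,0,0,0,0,0,10,-1,0,0,0,0,0,10,0,0,0,0,0,0]' 15 >/dev/null; python3 g.py .5688 .0532 .0987 .284
```

```text
t 21.6 pos [0.5285 0.0413 0.0987] yaw 0.284 tilt [0.004 0.   ] F [ 8.4 -1.4 -4. ] M [-0.314 -1.303  0.012] w 13.9 q6 1.22
shift [42.  -0.1  0.2] rot [ 0.001 -0.004 -0.   ]
```

```bash
python3 -m handwheel '[50,0,0,0,0,0,0,50,0,0,0,0,0,0,50,0,0,0,0,0,0,50,0,0,0,0,0,0,50,0,0,-25,0,0,0,50,0,0,-25,0,0,0,50,0,0,-25,0,0,0,50,-35,0,-20,0,0,0,50,-35,0,-20,0,0,0,50,-35,0,-20,0,0,0,50,0,0,0,0,0,0,50,0,0,0,0,0,0]' 15 >/dev/null; python3 k.py;  python3 - <<'E'
from h import *
s=bot.get_image("side");a=bot.get_image("top")
q=(.5495,.0475,.286)
print(proj("side",b2w((-.022,0,.123),q)),proj("side",b2w((.02,0,.123),q)))
cv2.imwrite("pics/e1.png",np.hstack([crop(0,s,(290,255),100,4)[:600,:],])); 
E
```

```text
t 22.9 pos [0.4264 0.0117 0.2343] yaw 0.283 tilt [ 0.003 -0.   ] F [-0.2 -0.3 -0.5] M [-0.07   0.191 -0.021] w 50.3 q6 1.13
side (217, 254) green 28; side (277, 295) green 33; top (292, 344) green 26; top (386, 316) green 15; [[280.68505179 237.31002282]] [[294.70432081 230.55725086]]
```

View pics/e1.png

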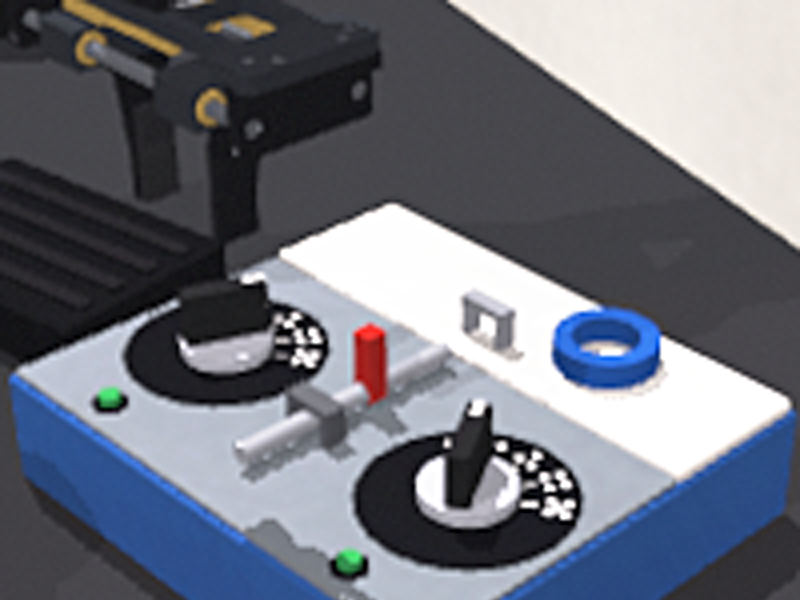

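```bash
python3 - <<'E'
from h import *
def c(im):
    im=im.astype(int); m=(im[...,0]>im[...,1]+70)&(im[...,0]>im[...,2]+70); m[:,:260]=0;m[:,320:]=0;m[:215]=0;m[270:]=0
    y,x=np.nonzero(m); return np.array([x.mean(),y.mean(),len(x)])
a=c(cv2.imread("pics/side0.png")[:,:,::-1]); b=c(bot.get_image("side")); print(a,b,b-a)
q=(.5495,.0475,.286); print(proj("side",b2w((-.022,0,.105),q))-proj("side",b2w((.02,0,.105),q)))
E
```

```text
[296.19642857 238.08035714 112.        ] [282.25409836 244.77868852 122.        ] [-13.94233021   6.69833138  10.        ]
[[-13.88364876   6.86839155]]
```

The red grip's shift in the image matches the full 42 mm of travel, so I'm handing in.

```bash
python3 -c "
from plant import bot
bot.close_job()"
```

```text
the job is handed in; nothing more can be done
```

The box is unlocked and the job is handed in, about 23 s into the 72 s allowed.

- **Left dial:** I turned it slowly clockwise. Its green pin came up by about 1.35 rad, and the dial was left at about 1.38.
- **Right dial:** I turned it slowly anticlockwise. Its green pin came up by about 0.51 rad, and the dial was left at about 0.46.
- **Force on the dials:** I gripped both with 10 N. Every wrist moment reading about the dial axis stayed under 0.15 N m, well below the 0.36 N m that would spoil a catch.
- **Bolt:** I pulled it back until it stopped, with the force rising to about 8 N. The tool had moved 42.0 mm by then. The red grip shifted (-13.9, 6.7) px in the side picture, where full travel predicts (-13.9, 6.9).

In the last picture both pins are green, the bolt is clear of the staple and the gripper is well away from the box. The tape is still on the lid, and the recorder and adapter were never approached, but I did not measure any of the three at the end.

No checks failed. There were two small discrepancies:

- **Box position:** the dials were about 3 mm from where I first measured them. I corrected this by feel.
- **Mistyped move:** the first row of the first move had a wrong sign. It was in free space and touched nothing.

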